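Count along the spice rack and slot the tin into the third gap

TASK

Starting at the end of the spice rack where the ball-topped post stands, run a closed fingertip along the row and lightly press the rubber caps of the first four dividers one after the other, so counting three gaps. Then, without picking it up, push the loose spice tin standing in front of the rack along the worktop into that third gap, until it stands upright and fully home against the back board. Leave everything else where it stands.

Things in the scene. Friction and masses are not known exactly. Their poses are not given: they have to be found in the camera images.
- rack: Fixed wooden rack, 294 mm long. Origin: middle of its length, on the worktop; +x from its open front to the back, +y along the row (robot's left). Five dividers, 14 mm thick, 46 mm high, at y = +140, +70, 0, -70, -140 mm, from rounded noses at x = -35 mm to a back board 48 mm high (front face x = +25 mm). Four gaps 56 mm wide between them, open in front and above
- gap_left (a point): Inner gap at rack y = +35 mm, empty: where the underside's centre of a tin fully home against the back board is (rack x = +1 mm, worktop level). It is the third gap when the ball post is at the rack's -y end. The gaps' floor is the worktop; both outer gaps (y = +105 and -105 mm) are already filled
- gap_right (a point): The same point of the inner gap at rack y = -35 mm, also empty. It is the third gap when the ball post is at the rack's +y end
- cap1: Grey rubber cap on the divider at rack y = +140 mm: 50 mm long across the row (rack x = -33 to +17 mm), 20 mm wide along it, sides sloping about 24 degrees up to a ridge 59 mm above the worktop, 13 mm above its origin. Sprung: gives straight down up to 8 mm, 0.6 N per mm, and comes back; a press of 0.5 N counts. Touch only one cap at a time
- cap2: Grey rubber cap on the divider at rack y = +70 mm: 50 mm long across the row (rack x = -33 to +17 mm), 20 mm wide along it, sides sloping about 24 degrees up to a ridge 59 mm above the worktop, 13 mm above its origin. Sprung: gives straight down up to 8 mm, 0.6 N per mm, and comes back; a press of 0.5 N counts. Touch only one cap at a time
- cap3: Grey rubber cap on the divider at rack y = +0 mm: 50 mm long across the row (rack x = -33 to +17 mm), 20 mm wide along it, sides sloping about 24 degrees up to a ridge 59 mm above the worktop, 13 mm above its origin. Sprung: gives straight down up to 8 mm, 0.6 N per mm, and comes back; a press of 0.5 N counts. Touch only one cap at a time
- cap4: Grey rubber cap on the divider at rack y = -70 mm: 50 mm long across the row (rack x = -33 to +17 mm), 20 mm wide along it, sides sloping about 24 degrees up to a ridge 59 mm above the worktop, 13 mm above its origin. Sprung: gives straight down up to 8 mm, 0.6 N per mm, and comes back; a press of 0.5 N counts. Touch only one cap at a time
- cap5: Grey rubber cap on the divider at rack y = -140 mm: 50 mm long across the row (rack x = -33 to +17 mm), 20 mm wide along it, sides sloping about 24 degrees up to a ridge 59 mm above the worktop, 13 mm above its origin. Sprung: gives straight down up to 8 mm, 0.6 N per mm, and comes back; a press of 0.5 N counts. Touch only one cap at a time
- ball_post: Small fixed wooden post, 22 mm thick, with a 32 mm ball on top, 70 mm high in all, standing just beyond one end of the rack and slightly behind it (rack x = +30, y = +175 or -175 mm). Origin under its centre. Counting starts at this end
- square_post: Fixed square wooden post, 24 x 24 x 50 mm, flat-topped, at the other end of the rack. Origin under its centre
- tin: The loose spice tin: round, plain metal, diameter 48 mm, 38 mm high, about 120 g, flat lid, standing on the worktop in the open in front of the rack. Origin at the centre of its underside, z up. Slides when pushed low down
- spare_tin: An identical tin already standing home in one of the outer gaps. Not to be moved. Origin at the centre of its underside
- jar: Squat amber glass jar with wooden lid, diameter 46 mm, 44 mm high, standing in the other outer gap. Not to be moved. Origin at the centre of its underside
- mill: Loose dark wooden pepper mill, diameter 50 mm, 77 mm high, beside the working area in front of the rack's +y end. Not to be moved. Origin at the centre of its underside
- garlic: Loose garlic bulb, diameter 52 mm, 51 mm high, in front of the rack's -y end. Not to be moved. Origin at the centre of its underside
- jug: Loose white mug, diameter 90 mm, 75 mm high, on the worktop to the robot's right. Not to be moved. Origin at the centre of its underside
- white_bowl: Loose white bowl, diameter 100 mm, 45 mm high, on the round 18 mm thick chopping board at the left. Not to be moved. Origin at the centre of its underside
- blue_bowl: Loose blue bowl, diameter 84 mm, 38 mm high, on the same board. Not to be moved. Origin at the centre of its underside

How it is judged:
On the way, in this order (a step that is already met when the one before it is completed fails the run):
1. the fingers press the cap of the end divider, counted from the ball post (((y of ball_post in the frame of rack above 0 m and contact force between the fingers and cap1 above 0.5 N) or (y of ball_post in the frame of rack below 0 m and contact force between the fingers and cap5 above 0.5 N))), for 0.04 s.
2. the fingers press the cap of the second divider, counted from the ball post (((y of ball_post in the frame of rack above 0 m and contact force between the fingers and cap2 above 0.5 N) or (y of ball_post in the frame of rack below 0 m and contact force between the fingers and cap4 above 0.5 N))), for 0.04 s.
3. the fingers press the cap of the third divider, counted from the ball post (((y of ball_post in the frame of rack above 0 m and contact force between the fingers and cap3 above 0.5 N) or (y of ball_post in the frame of rack below 0 m and contact force between the fingers and cap3 above 0.5 N))), for 0.04 s.
4. the fingers press the cap of the fourth divider, counted from the ball post (((y of ball_post in the frame of rack above 0 m and contact force between the fingers and cap4 above 0.5 N) or (y of ball_post in the frame of rack below 0 m and contact force between the fingers and cap2 above 0.5 N))), for 0.04 s.
5. the tin is pushed home in the third gap from the ball post (((y of ball_post in the frame of rack above 0 m and y of tin in the frame of rack between -0.045 and -0.025 m) or (y of ball_post in the frame of rack below 0 m and y of tin in the frame of rack between 0.025 and 0.045 m)) and x of tin in the frame of rack between -0.005 and 0.006 m and angle between tin's own z axis and vertical below 0.1 rad and height (world z) of tin below 0.006 m), for 0.1 s.
At the end, for the whole second after the job is handed in: The tin stands upright (within 0.1 rad) on the worktop and at rest in the third gap counted from the ball post: centre within 10 mm of the gap's middle line and at most 6 mm short of touching the back board; the other things are within 20 mm of where they stood (all of step 5 and linear speed of tin below 0.01 m/s and distance of each of spare_tin, jar, mill, garlic, jug, white_bowl, blue_bowl from where it was at the start of the episode below 0.02 m).
It fails at once if the tin is lifted more than 12 mm (height (world z) of tin above 0.012 m).
It fails at once if the tin is tipped over (angle between tin's own z axis and vertical above 0.5 rad).
It fails at once if another thing is moved more than 20 mm (distance of any of spare_tin, jar, mill, garlic, jug, white_bowl, blue_bowl from where it was at the start of the episode above 0.02 m).
It also fails if it takes over 67 s, if anything falls off the work surface, if the arm or the gripper's body presses on something with over 40 N, if the wrist force passes 120 N, or if a joint passes its speed limit or range.

ROBOT

A 7-joint arm with a two-finger parallel gripper is mounted at the origin on the work surface. World frame = base frame: x ahead of the robot, y to its left, z up, the work surface at z = 0. Lengths are in m, angles in rad, forces in N, time in s.
With the tool pointing down it reaches from about 0.425 to 0.875 m from the base axis. Payload 4.7 kg.
Tool frame: the origin (TCP) lies on the centre line of the jaws, within the pads' length; the fingertips stand 22 mm ahead of it and the grasp point (between the pads) lies 3 mm ahead of it; z points along the fingers, y is the direction in which the jaws open and shut (so a half turn about z gives the same grasp; the last joint's range is limited). The gripper opens to 87 mm and grips with 3 to 60 N. Pads are 19 mm wide; open, the fingers measure 117 mm over their backs; the gripper's body (75 mm by 190 mm) begins 51 mm behind the grasp point.
Start: joints at [-1.154, 0.321, -0.07, 1.45, 0.023, 1.371, -0.057], TCP at [0.255, 0.598, 0.245] pointing down, gripper open.
Joint ranges: [-2.86, 2.86], [-0.3, 2.09], [-1.38, 1.24], [0.06, 2.45], [-1.56, 4.7], [0.09, 2.05], [-2.69, 2.69]. Speed limits (rad/s): [2.57, 2.57, 3.14, 3.14, 3.14, 3.14, 3.14].

INTERFACE

Orientations are given as a unit quaternion [x, y, z, w].
In Python, from cell import sense, capture, camera_params, finish_job gives the robot as it stands. The module is installed in compiled form; this text tells all that it offers.
- The arm moves only by the shell command python3 -m handwheel 'ROWS' [OPENING]. ROWS is JSON, one flat list of numbers, 6 for each row, row after row: the shift along the world's x, y, z in cm, then the turn, a rotation vector about the world's x, y, z in degrees. A call has 1 to 12 rows; each row shifts and turns the commanded pose from where the row before left it; what a row does not reach is not made up. A row lasts 1/8 s, in which the tool goes at most 62.5 mm and 10.7 degrees, less where a joint would pass 70% of its speed; a pose out of reach is approached as far as the arm can. A call is refused whole if a number of a shift passes 6.25 or a number of a turn 10.7, either way. A call with a gripper value outside its range is refused whole. OPENING is the opening, from 0 (shut) to 1 (fully open), set as the call begins (- or left out, the last holds). The fingers move at their own pace and stop on an object; the grip force is fixed at half the most. Time passes only in rows, so rows that do not move let the fingers close. It gives the time, the measured TCP pose, the force and the opening at its end, in the units of the state.
- sense(): the state, without advancing time (a new reading comes with each control period).
- capture(name): name is "scene" or "top" or "wrist"; returns the picture (384x512x3 uint8, blue, green, red); there is no depth.
- camera_params(name): a dict with "fx", "fy", "cx", "cy" (pixels), "D" ([k1, k2, p1, p2, k3] as OpenCV has them; the pictures are not rectified), "extrinsics" (4x4, takes a point from camera to world coordinates). Camera axes: x right, y down, z forward; pixel columns grow to the right and rows downward; lengths in m; the calibration is good to about 2 mm. A picture is of the moment at which its call begins: read the wrist's pose just before it. camera_params takes no time and is no camera call; for the wrist camera it gives the pose at the moment of the call.
- finish_job(): hands the job in, once; it reports no verdict.
The state is a dict: "t": time; "joint_pos": joint angles; "qd": joint speeds; "joint_efforts": joint torques, N m; "tool_pos": TCP position; "tcp_rot": TCP orientation; "contact_force": force on the tool from outside, world axes, zero at the start; "ft_torque": the same for the moment, N m; "opening": finger opening in m.
Only numpy, scipy, OpenCV 4.12 (cv2) and the standard library are available. Lean on these libraries where they do the work, as an engineer would, in place of code of your own. Each camera call takes 0.05 s, during which the arm holds its last target.

## Working session

There is one attempt and no reset: what is moved stays moved. The work goes in short steps, Python scripts to look and compute and a shell command to move; the robot and the scene stay as the last step left them, time stands still between calls to the robot, and variables do not carry over. Pictures are saved under pics/ and viewed, and the job is handed in when it is done.

```bash
mkdir -p pics; python3 - <<'E'
from cell import *
import cv2
s=sense();print(s)
for n in("scene","top"):
    cv2.imwrite(f"pics/{n}0.png",capture(n));p=camera_params(n);print(n,p)
E
```

```text
{'t': 0.0, 'joint_pos': array([-1.15390307,  0.32183566, -0.07007807,  1.4517118 ,  0.02262854,
        1.37079648, -0.05691864]), 'qd': array([-1.05168967e-03, -1.93376532e-04,  9.50772586e-04, -8.22020017e-05,
        9.81546668e-04,  1.48215312e-04, -8.06667882e-05]), 'joint_efforts': array([-1.39634226e-04, -4.91296327e+01, -4.04075654e-01, -3.12525487e+01,
       -6.38505793e-02,  4.38332255e-02,  1.84499399e-04]), 'tool_pos': array([0.25464329, 0.59746962, 0.24343474]), 'tcp_rot': array([ 2.00031890e-01,  9.79788895e-01, -9.73282747e-04, -1.32217762e-04]), 'contact_force': array([ 0.25122058,  0.92694818, -0.41986648]), 'ft_torque': array([-0.0282474 ,  0.06609236,  0.00150441]), 'opening': 0.08681560047305104}
scene {'fx': 403.4307900874909, 'fy': 403.4307900874909, 'cx': 251.5507826039722, 'cy': 182.30161095545245, 'D': array([0.04069802, 0.        , 0.        , 0.        , 0.        ]), 'extrinsics': array([[ 0.50318346,  0.69167569, -0.51806481,  1.22991514],
       [ 0.86404315, -0.39202291,  0.31582825, -0.36781686],
       [ 0.01535745, -0.6065499 , -0.79489708,  1.02981422],
       [ 0.        ,  0.        ,  0.        ,  1.        ]])}
top {'fx': 392.48552980504144, 'fy': 392.48552980504144, 'cx': 264.05686097676187, 'cy': 187.5083536809037, 'D': array([-0.0765362,  0.       ,  0.       ,  0.       ,  0.       ]), 'extrinsics': array([[ 0.0243541 , -0.98704519,  0.15858333,  0.39545593],
       [-0.99968542, -0.02309412,  0.00978351,  0.01911301],
       [-0.00599442, -0.15877172, -0.98729712,  1.50208423],
       [ 0.        ,  0.        ,  0.        ,  1.        ]])}
```

View pics/scene0.png

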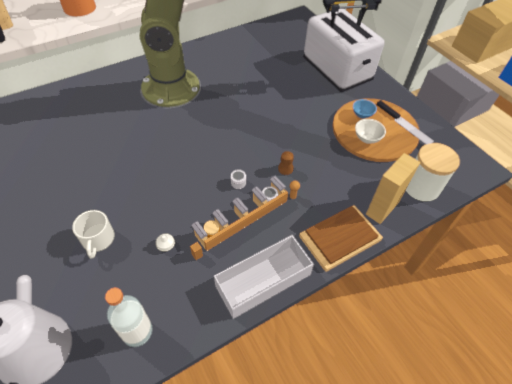

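View pics/top0.png

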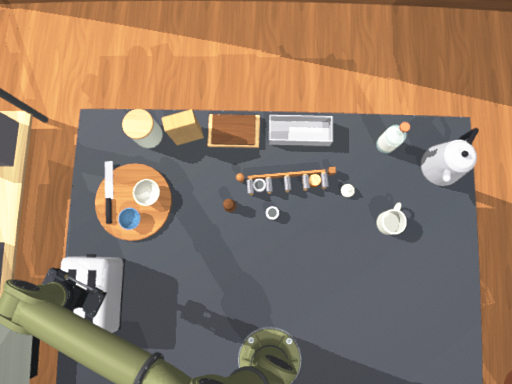

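```bash
python3 - <<'E'
import cv2
i=cv2.imread("pics/top0.png")
cv2.imwrite("pics/top0z.png",cv2.resize(i[80:280,170:370],(800,600) if 0 else (600,600),interpolation=cv2.INTER_CUBIC))
E
```

```text
(no output)
```

View pics/top0z.png

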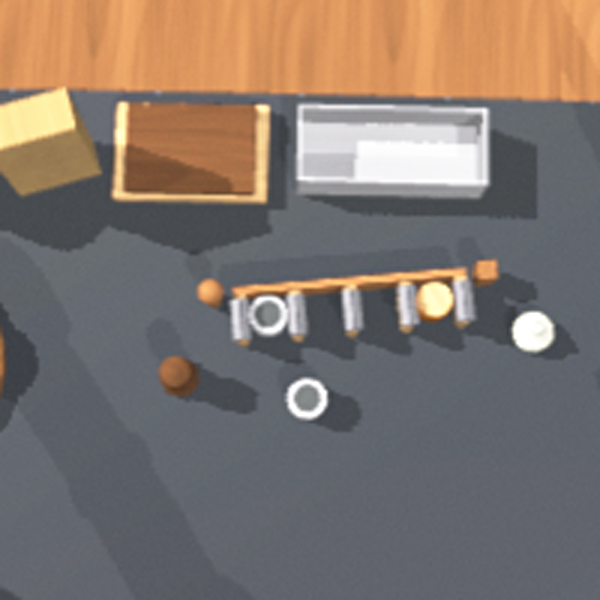

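The ball post is at about (240,177) in the top view, at the left, which is the rack's +y end. So the order is cap1 to cap4, and the target is gap_right. Next, a rough localisation from both fixed cameras.

```bash
cat > h.py <<'E'
import numpy as np,cv2
from cell import *
def ray(p,uv):
    K=np.array([[p["fx"],0,p["cx"]],[0,p["fy"],p["cy"]],[0,0,1]])
    n=cv2.undistortPoints(np.array(uv,float).reshape(-1,1,2),K,p["D"]).reshape(-1,2)
    T=p["extrinsics"];d=np.c_[n,np.ones(len(n))]@T[:3,:3].T
    return T[:3,3],d
def onz(p,uv,z):
    o,d=ray(p,uv);return o+d*((z-o[2])/d[:,2])[:,None]
def proj(p,X):
    T=np.linalg.inv(p["extrinsics"]);K=np.array([[p["fx"],0,p["cx"]],[0,p["fy"],p["cy"]],[0,0,1]])
    return cv2.projectPoints(np.array(X,float).reshape(-1,1,3),cv2.Rodrigues(T[:3,:3])[0],T[:3,3],K,p["D"])[0].reshape(-1,2)
E
python3 - <<'E'
from h import *
p=camera_params("top")
z=lambda L:[(170+(x+.5)/3-.5,80+(y+.5)/3-.5) for x,y in L]
c=onz(p,z([(240,318),(297,313),(352,308),(407,303),(463,299)]),.058)
print(c.round(3))
d=c[0]-c[4];print(np.degrees(np.arctan2(d[1],d[0])),np.linalg.norm(d))
print("tin",onz(p,z([(307,399)]),.038).round(3),"mill",onz(p,z([(177,373)]),.077).round(3),"ball",onz(p,z([(210,292)]),.055).round(3),"garlic",onz(p,z([(533,331)]),.03).round(3))
print(sense()["tool_pos"])
w=camera_params("wrist");print(w)
E
```

```text
[[ 0.633  0.087  0.058]
 [ 0.641  0.017  0.058]
 [ 0.649 -0.052  0.058]
 [ 0.657 -0.12   0.058]
 [ 0.664 -0.19   0.058]]
96.28037725227934 0.2790453116050206
tin [[0.536 0.002 0.038]] mill [[0.56  0.161 0.077]] ball [[0.666 0.126 0.055]] garlic [[ 0.63  -0.283  0.03 ]]
[0.25466933 0.59754719 0.24357812]
{'fx': 275.08257824004806, 'fy': 275.08257824004806, 'cx': 257.72504186598934, 'cy': 192.1089322261677, 'D': array([-0.03623789,  0.        ,  0.        ,  0.        ,  0.        ]), 'extrinsics': array([[ 0.39252856,  0.87667777,  0.27813201,  0.17921781],
       [ 0.91973767, -0.37349579, -0.12076224,  0.63015474],
       [-0.00198843,  0.30321111, -0.95292133,  0.38509231],
       [ 0.        ,  0.        ,  0.        ,  1.        ]])}
```

```bash
python3 -m handwheel '[2.6,-5.2,0,0,0,2.44, 2.6,-5.2,0,0,0,2.44, 2.6,-5.2,0,0,0,2.44, 2.6,-5.2,0,0,0,2.44, 2.6,-5.2,0,0,0,2.44, 2.6,-5.2,0,0,0,2.44, 2.6,-5.2,0,0,0,2.44, 2.6,-5.2,0,0,0,2.44, 2.6,-5.2,0,0,0,2.44, 2.6,-5.2,0,0,0,2.44, 2.6,-5.2,0,0,0,2.44, 2.6,-5.2,0,0,0,2.44]' 0
python3 -m handwheel '[0,0,0,0,0,0,0,0,0,0,0,0,0,0,0,0,0,0]'
python3 - <<'E'
from h import *
import pickle
s=sense();p=camera_params("wrist");i=capture("wrist");cv2.imwrite("pics/w1.png",i);pickle.dump(p,open("w1.pkl","wb"));print(s["joint_pos"],s["tool_pos"],s["tcp_rot"],s["opening"])
cv2.imwrite("pics/w1z.png",cv2.resize(i,(800,600),interpolation=cv2.INTER_CUBIC))
E
```

```text
t: 1.6
tool_pos: [0.5672, -0.0276, 0.2444]
tcp_rot: [-0.055, 0.998, 0.0, -0.0]
contact_force: [0.7, -0.1, -0.4]
opening: 0.0003
t: 1.98
tool_pos: [0.5664, -0.0241, 0.2443]
tcp_rot: [-0.055, 0.998, 0.0, -0.0]
contact_force: [-0.8, -0.3, 0.4]
opening: 0.0003
[-0.42516169  0.1484119   0.46900553  1.67861794 -0.06972193  1.33167024
  1.73771649] [ 0.56640281 -0.024085    0.24428231] [-5.54370090e-02  9.98462032e-01  4.56584392e-04 -3.17108333e-04] 0.00030792994095631
```

View pics/w1z.png

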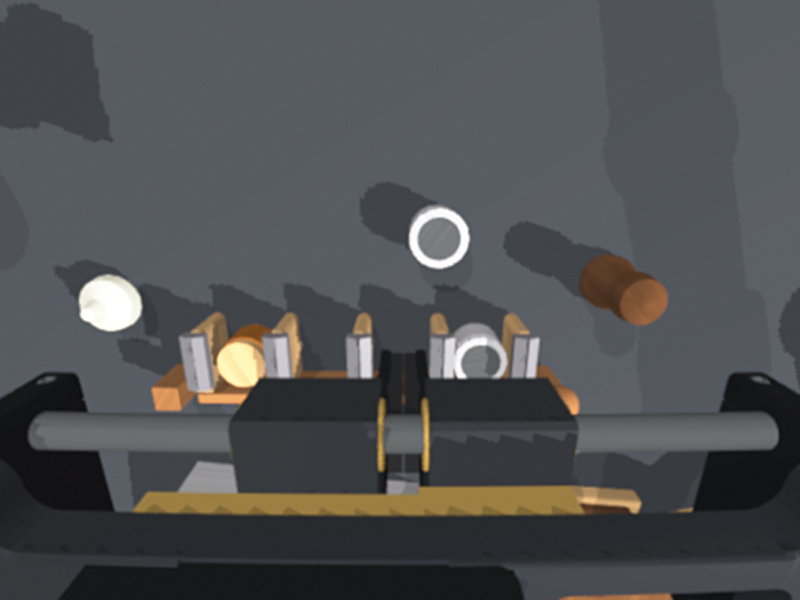

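```bash
python3 - <<'E'
import cv2
i=cv2.imread("pics/w1.png")
cv2.imwrite("pics/w1a.png",cv2.resize(i[125:265,90:380],None,fx=2.75,fy=2.75,interpolation=cv2.INTER_CUBIC))
E
```

```text
(no output)
```

View pics/w1a.png

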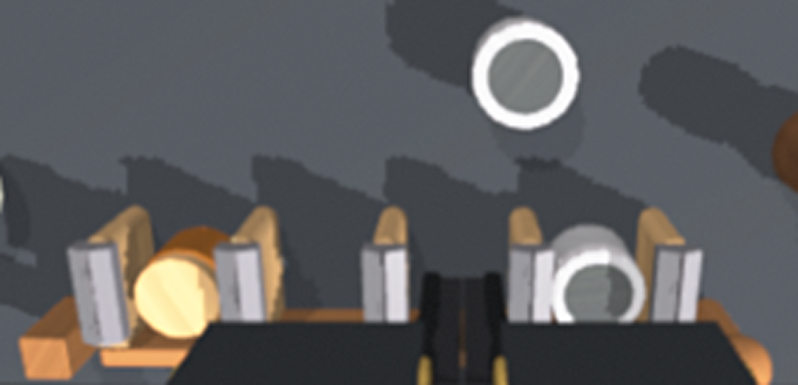

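```bash
python3 - <<'E'
from h import *
import pickle
p=pickle.load(open("w1.pkl","rb"))
z=lambda L:[(90+(x+.5)/2.75-.5,125+(y+.5)/2.75-.5) for x,y in L]
c=onz(p,z([(683,248),(535,248),(385,247),(240,246),(93,245)]),.059)
print(c.round(4))
# fit: c = o + R(th)(-.033, y)
from scipy.optimize import least_squares
ys=np.array([.14,.07,0,-.07,-.14])
def f(q):
    ex=np.array([np.cos(q[2]),np.sin(q[2])]);ey=np.array([-ex[1],ex[0]])
    return (q[:2]-.033*ex+ys[:,None]*ey-c[:,:2]).ravel()
r=least_squares(f,[.657,-.051,.109]);q=r.x;print(q,np.degrees(q[2]),r.fun.round(4))
ex=np.array([np.cos(q[2]),np.sin(q[2])]);ey=np.array([-ex[1],ex[0]])
for n,(x,y) in dict(c1=(-.008,.14),c2=(-.008,.07),c3=(-.008,0),c4=(-.008,-.07),gap=(.001,-.035)).items():print(n,(q[:2]+x*ex+y*ey).round(4))
t=onz(p,z([(525,75)]),.038)[0];print("tin",t.round(4),ex@(t[:2]-q[:2]),ey@(t[:2]-q[:2]))
print("fingertips proj");s=sense();tp=s["tool_pos"]-[0,0,.022];print(tp,proj(p,tp)) 
pt=camera_params("top");print(proj(pt,[(*(q[:2]+x*ex+y*ey),z_) for x,y,z_ in[(-.008,.14,.059),(-.008,-.14,.059),(.03,.175,.054)]]))
ps=camera_params("scene");print(proj(ps,[(*(q[:2]+x*ex+y*ey),z_) for x,y,z_ in[(-.008,.14,.059),(-.008,-.14,.059),(.03,.175,.054)]]),proj(ps,t))
E
```

```text
[[ 0.607   0.0837  0.059 ]
 [ 0.6145  0.0148  0.059 ]
 [ 0.6217 -0.0547  0.059 ]
 [ 0.6287 -0.1221  0.059 ]
 [ 0.6361 -0.1912  0.059 ]]
[ 0.65443848 -0.05042967  0.10484246] 6.007030458171379 [-0.0001  0.0017 -0.0003  0.0009 -0.0001  0.0008  0.0002 -0.0014  0.0002
 -0.0019]
c1 [0.6318 0.088 ]
c2 [0.6392 0.0183]
c3 [ 0.6465 -0.0513]
c4 [ 0.6538 -0.1209]
gap [ 0.6591 -0.0851]
tin [0.5382 0.0014 0.038 ] -0.1102177975522931 0.06373371306234686
fingertips proj
[ 0.5664691  -0.02414163  0.2224495 ] [[258.68552176 236.17104234]]
[[249.45736191 185.95718134]
 [324.14344844 179.94651649]
 [239.47366917 176.97297097]]
[[277.21922865 181.14611046]
 [198.3238766  227.61899247]
 [293.94446501 184.9147209 ]] [[237.41107713 175.39182885]]
```

```bash
python3 -m handwheel '[2.2,3.8,-1,0,0,0, 2.2,3.8,-3,0,0,0, 2.2,3.6,-4,0,0,0, 0,0,-4,0,0,0, 0,0,-2.9,0,0,0, 0,0,0,0,0,0, 0,0,0,0,0,0]' 0
python3 - <<'E'
from h import *
s=sense();print(s["tool_pos"],s["tcp_rot"],s["contact_force"]);cv2.imwrite("pics/w2.png",cv2.resize(capture("wrist")[100:300,100:420],(800,500)))
E
```

```text
t: 2.9
tool_pos: [0.6335, 0.0867, 0.0971]
tcp_rot: [-0.055, 0.999, 0.0, 0.001]
contact_force: [0.2, -1.7, 0.5]
opening: 0.0005
[0.63349805 0.08670257 0.09706996] [-5.45222704e-02  9.98512019e-01  3.06204001e-04  9.88254806e-04] [ 0.19495318 -1.66814145  0.46384158]
```

View pics/w2.png

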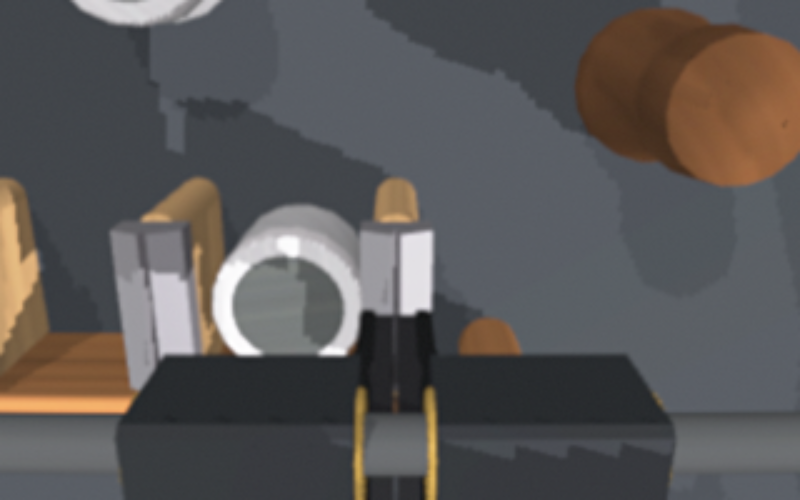

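The fingertips at (396,320) are centred on cap1's ridge. Now press it.

```bash
python3 -m handwheel '[0,0,-1.1,0,0,0, 0,0,-0.9,0,0,0, 0,0,0,0,0,0, 0,0,0,0,0,0]' 0; python3 -m handwheel '[0,0,0,0,0,0, 0,0,0,0,0,0]'
```

```text
t: 3.45
tool_pos: [0.6333, 0.0861, 0.0762]
tcp_rot: [-0.054, 0.999, 0.0, 0.0]
contact_force: [0.7, 0.5, 3.2]
opening: 0.0003
t: 3.7
tool_pos: [0.6332, 0.0861, 0.076]
tcp_rot: [-0.054, 0.999, 0.0, 0.001]
contact_force: [0.9, 0.7, 3.3]
opening: 0.0008
```

```bash
python3 -m handwheel '[0,0,2,0,0,0, 0.3,-3.5,0,0,0,0, 0.3,-3.5,0,0,0,0, 0,0,0,0,0,0, 0,0,0,0,0,0, 0,0,-1.1,0,0,0, 0,0,-0.9,0,0,0, 0,0,0,0,0,0, 0,0,0,0,0,0]' 0
```

```text
t: 4.82
tool_pos: [0.6388, 0.0173, 0.0758]
tcp_rot: [-0.055, 0.999, 0.001, -0.0]
contact_force: [-0.8, 2.0, 2.3]
opening: 0.0005
```

```bash
python3 -m handwheel '[0,0,2,0,0,0, 0.7,-3.5,0,0,0,0, 0.7,-3.4,0,0,0,0, 0,0,0,0,0,0, 0,0,0,0,0,0, 0,0,-1.1,0,0,0, 0,0,-0.9,0,0,0, 0,0,0,0,0,0, 0,0,0,0,0,0]' 0
```

```text
t: 5.95
tool_pos: [0.6528, -0.0517, 0.0758]
tcp_rot: [-0.055, 0.999, 0.001, -0.0]
contact_force: [-1.0, 2.7, 3.5]
opening: 0.0006
```

```bash
python3 -m handwheel '[0,0,2,0,0,0, 0.3,-3.5,0,0,0,0, 0.3,-3.4,0,0,0,0, 0,0,0,0,0,0, 0,0,0,0,0,0, 0,0,-1.1,0,0,0, 0,0,-0.9,0,0,0, 0,0,0,0,0,0, 0,0,0,0,0,0]' 0
```

```text
t: 7.08
tool_pos: [0.6589, -0.1206, 0.0758]
tcp_rot: [-0.055, 0.999, 0.001, -0.0]
contact_force: [-0.6, 3.1, 4.1]
opening: 0.0007
```

```bash
python3 -m handwheel '[0,0,3,0,0,0, 0,0,3,0,0,-10, 0,0,2,0,0,-10, -2.1,2.9,0,0,0,-10, -2.1,2.9,0,0,0,-10, -2.1,2.9,0,0,0,-10, -2.1,2.9,0,0,0,-10, -2.1,2.9,0,0,0,-10, -2.1,2.9,0,0,0,-10, 0,0,0,0,0,-10, 0,0,0,0,0,0, 0,0,0,0,0,0]' 0.14
python3 - <<'E'
from h import *
import pickle
s=sense();p=camera_params("wrist");i=capture("wrist");cv2.imwrite("pics/w3.png",i);pickle.dump(p,open("w3.pkl","wb"));print(s["joint_pos"],s["tool_pos"],s["tcp_rot"],s["opening"])
cv2.imwrite("pics/w3z.png",cv2.resize(i,(800,600),interpolation=cv2.INTER_CUBIC))
E
```

```text
t: 8.57
tool_pos: [0.5329, 0.0512, 0.1555]
tcp_rot: [0.667, 0.745, -0.0, 0.0]
contact_force: [0.3, -0.4, 0.9]
opening: 0.0123
[-0.75121258  0.15800526  0.66352034  1.87030206 -0.10574614  1.1485799
  0.05969633] [0.53288853 0.051154   0.15553402] [ 6.67170978e-01  7.44904547e-01 -2.38990741e-04  2.09997298e-04] 0.012251330434387298
```

View pics/w3z.png

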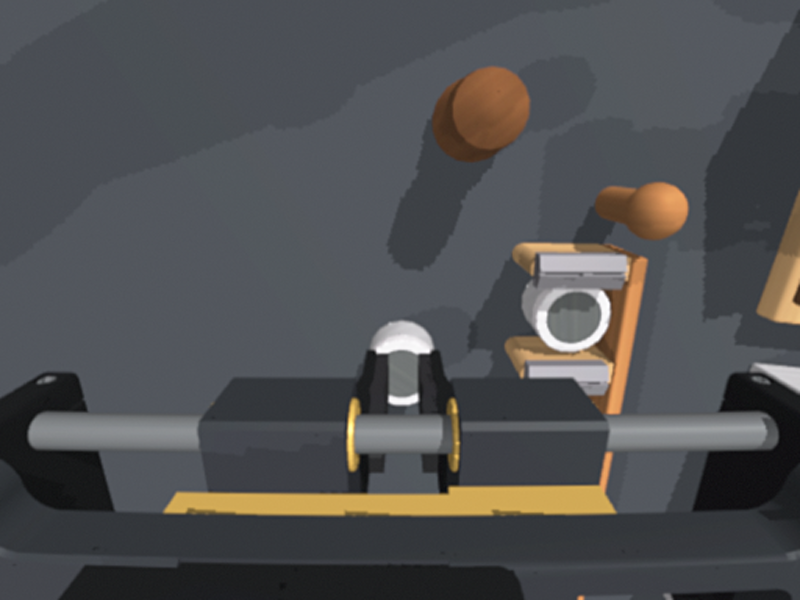

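Mill and rack have not moved. The tin is on the centre line between the fingers, at (402,362). Descending beside it.

```bash
python3 -m handwheel '[0,0,-4,0,0,0, 0,0,-4,0,0,0, 0,0,-3,0,0,0, 0,0,-1.1,0,0,0, 0,0,0,0,0,0, 0,0,0,0,0,0]' 0.14
python3 - <<'E'
from h import *
s=sense();print(s["tool_pos"],s["contact_force"])
i=capture("wrist");cv2.imwrite("pics/w4z.png",cv2.resize(i,(800,600),interpolation=cv2.INTER_CUBIC))
i=capture("scene");cv2.imwrite("pics/s4z.png",cv2.resize(i[110:290,140:340],(667,600),interpolation=cv2.INTER_CUBIC))
E
```

```text
t: 9.38
tool_pos: [0.534, 0.0519, 0.0359]
tcp_rot: [0.668, 0.744, 0.001, 0.001]
contact_force: [0.1, -0.0, -0.1]
opening: 0.0126
[0.53399941 0.05193387 0.03587029] [ 0.09291079 -0.01672052 -0.10770219]
```

View pics/w4z.png

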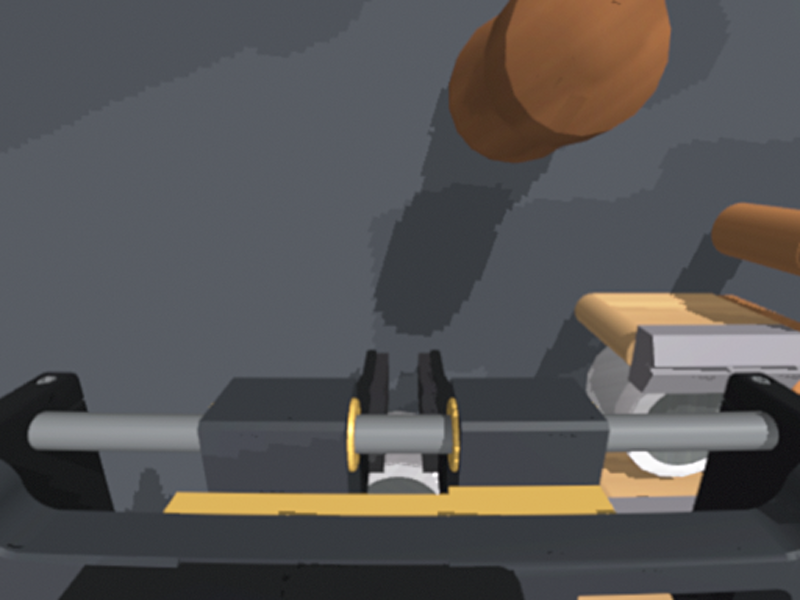

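View pics/s4z.png

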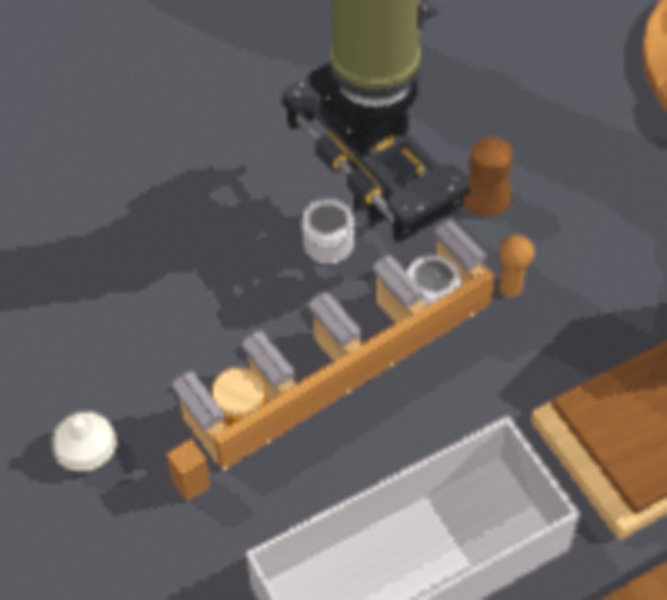

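```bash
python3 -m handwheel '[0.1,-1,0,0,0,0, 0.1,-1,0,0,0,0, 0.11,-1,0,0,0,0, 0.11,-1,0,0,0,0, 0.11,-1,0,0,0,0, 0.11,-1,0,0,0,0, 0.11,-1,0,0,0,0, 0.11,-1,0,0,0,0, 0.11,-1,0,0,0,0, 0.11,-1,0,0,0,0, 0.11,-1,0,0,0,0, 0.05,-0.5,0,0,0,0]' 0.14
python3 -m handwheel '[0,0,0,0,0,0, 0,0,0,0,0,0]'
python3 - <<'E'
from h import *
i=capture("scene");cv2.imwrite("pics/s5z.png",cv2.resize(i[110:290,140:340],(667,600),interpolation=cv2.INTER_CUBIC))
E
```

```text
t: 10.98
tool_pos: [0.5452, -0.0641, 0.0346]
tcp_rot: [0.668, 0.744, -0.0, 0.0]
contact_force: [-0.6, 0.3, -0.0]
opening: 0.0123
t: 11.22
tool_pos: [0.5452, -0.0629, 0.0345]
tcp_rot: [0.668, 0.744, -0.0, 0.0]
contact_force: [1.6, -0.3, 0.7]
opening: 0.0124
```

View pics/s5z.png

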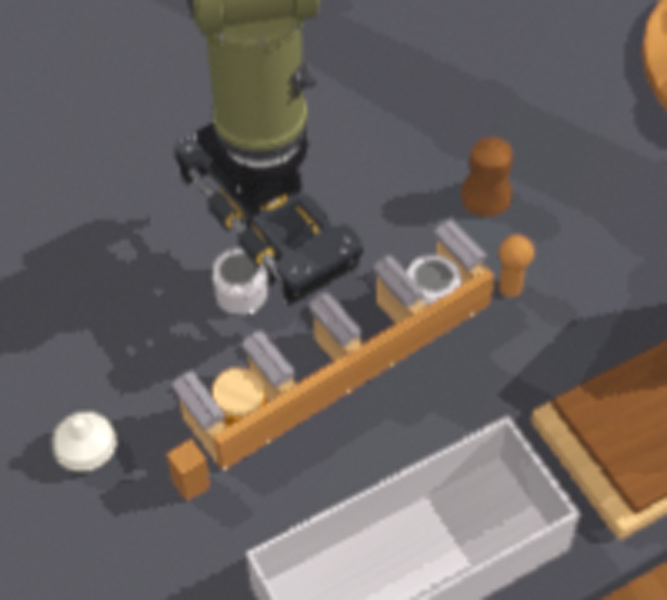

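The tin was pushed sideways and stands upright, with its top at about (240,268). Next: back off, lift, turn and look before going behind it.

```bash
python3 -m handwheel '[-0.1,1,0,0,0,0, -0.2,2,0,0,0,0, 0,0,5,0,0,0, 0,0,5,0,0,10, 0,0,2,0,0,10, -0.9,-1.3,0,0,0,10, -0.9,-1.3,0,0,0,10, -0.9,-1.3,0,0,0,10, -0.9,-1.3,0,0,0,10, -0.9,-1.3,0,0,0,10, -0.5,-0.7,0,0,0,10, 0,0,0,0,0,10]' 0.14
python3 -m handwheel '[0,0,0,0,0,0, 0,0,0,0,0,0]'
python3 - <<'E'
from h import *
import pickle
s=sense();p=camera_params("wrist");i=capture("wrist");cv2.imwrite("pics/w6.png",i);pickle.dump(p,open("w6.pkl","wb"));print(s["joint_pos"],s["tool_pos"],s["tcp_rot"])
cv2.imwrite("pics/w6z.png",cv2.resize(i,(800,600),interpolation=cv2.INTER_CUBIC))
i=capture("top");cv2.imwrite("pics/t6.png",i);cv2.imwrite("pics/t6z.png",cv2.resize(i[140:240,220:360],(800,571),interpolation=cv2.INTER_CUBIC))
E
```

```text
t: 12.78
tool_pos: [0.4918, -0.1049, 0.1546]
tcp_rot: [-0.057, 0.998, 0.0, 0.0]
contact_force: [0.7, 0.4, -0.6]
opening: 0.0122
t: 13.02
tool_pos: [0.4923, -0.1044, 0.1546]
tcp_rot: [-0.053, 0.999, 0.0, 0.0]
contact_force: [0.8, -0.0, 0.8]
opening: 0.012
[-0.43874892  0.07455162  0.62407564  1.94351371 -0.04821513  1.13802234
  1.88123486] [ 0.49227198 -0.10442059  0.15456384] [-5.30723988e-02  9.98590660e-01  1.15980160e-04  8.65257541e-06]
```

View pics/w6z.png

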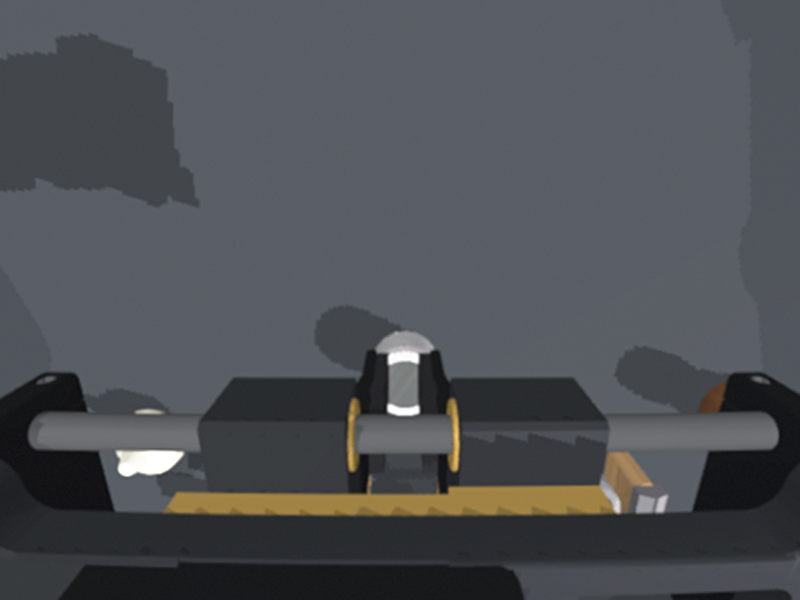

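View pics/t6z.png

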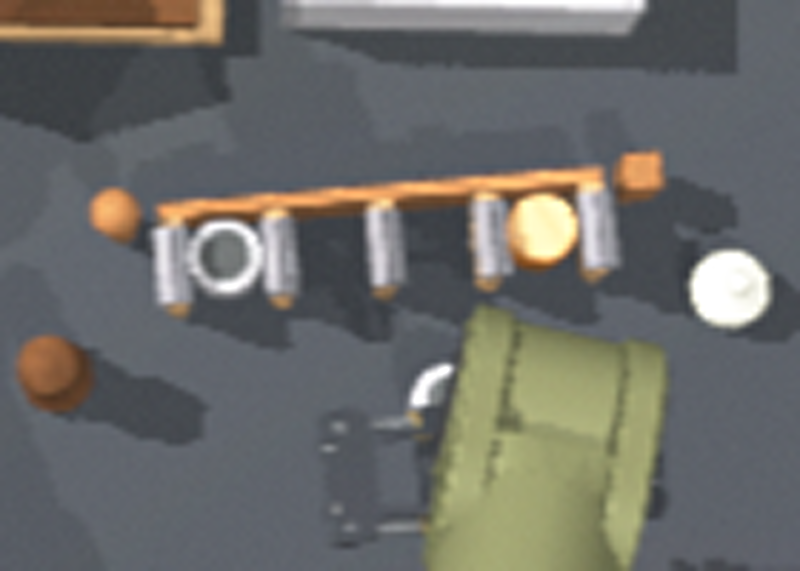

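```bash
python3 - <<'E'
from h import *
import pickle
p=pickle.load(open("w6.pkl","rb"))
k=1.5625
t=onz(p,[((x+.5)/k-.5,(y+.5)/k-.5) for x,y in[(403.5,383),(403.5,352),(403.5,413)]],.038)
o=np.array([.6544,-.0504]);th=.1048;R=np.array([[np.cos(th),-np.sin(th)],[np.sin(th),np.cos(th)]])
print(t.round(4),((t[:,:2]-o)@R).round(4));print((sense()["tool_pos"][:2]-o)@R)
E
```

```text
[[ 0.55   -0.0987  0.038 ]
 [ 0.5274 -0.1011  0.038 ]
 [ 0.573  -0.0962  0.038 ]] [[-0.1089 -0.0371]
 [-0.1317 -0.0371]
 [-0.0857 -0.037 ]]
[-0.1668932  -0.03695238]
```

```bash
python3 -m handwheel '[0,0.15,-4,0,0,0, 0,0,-4,0,0,0, 0,0,-3,0,0,0, 0,0,-1,0,0,0, 0,0,0,0,0,0, 0,0,0,0,0,0]' 0.14
python3 -m handwheel '[1,0.1,0,0,0,0, 1,0.1,0,0,0,0, 1,0.11,0,0,0,0, 1,0.11,0,0,0,0, 1,0.11,0,0,0,0, 1,0.1,0,0,0,0, 0,0,0,0,0,0, 0,0,0,0,0,0]'
python3 - <<'E'
from h import *
o=np.array([.6544,-.0504]);th=.1048;R=np.array([[np.cos(th),-np.sin(th)],[np.sin(th),np.cos(th)]])
print((sense()["tool_pos"][:2]-o)@R)
i=capture("scene");cv2.imwrite("pics/s7z.png",cv2.resize(i[110:290,140:340],(667,600),interpolation=cv2.INTER_CUBIC))
E
```

```text
t: 13.88
tool_pos: [0.4934, -0.1036, 0.0358]
tcp_rot: [-0.054, 0.999, -0.0, 0.001]
contact_force: [-0.1, -0.8, 0.5]
opening: 0.0121
t: 14.88
tool_pos: [0.5521, -0.0973, 0.0344]
tcp_rot: [-0.054, 0.999, 0.0, -0.0]
contact_force: [0.4, 0.2, -0.8]
opening: 0.0119
[-0.10667571 -0.03593526]
```

View pics/s7z.png

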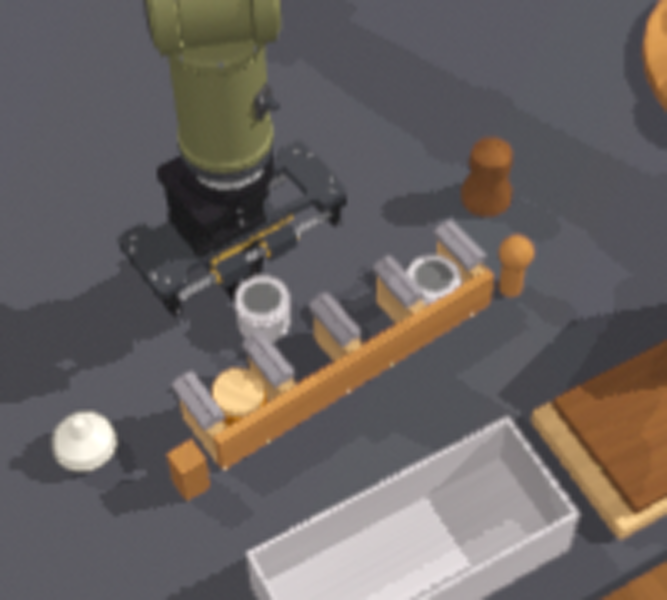

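```bash
python3 - <<'E'
from h import *
o=np.array([.6544,-.0504]);th=.1048;R=np.array([[np.cos(th),-np.sin(th)],[np.sin(th),np.cos(th)]])
p=camera_params("scene")
t=onz(p,[(140+263.5/3.333-.5,110+297/3.333-.5)],.038);print((t[:,:2]-o)@R)
c=onz(p,[(140+x/3.333-.5,110+y/3.333-.5) for x,y in[(336,318),(270,360),(401,283)]],.058);print((c[:,:2]-o)@R)
E
python3 -m handwheel '[1,0.1,0,0,0,0, 1,0.1,0,0,0,0, 1,0.11,0,0,0,0, 1,0.11,0,0,0,0, 0.8,0.1,0,0,0,0, 0,0,0,0,0,0, 0,0,0,0,0,0]'
python3 - <<'E'
from h import *
o=np.array([.6544,-.0504]);th=.1048;R=np.array([[np.cos(th),-np.sin(th)],[np.sin(th),np.cos(th)]])
print((sense()["tool_pos"][:2]-o)@R)
i=capture("scene");cv2.imwrite("pics/s8z.png",cv2.resize(i[110:290,140:340],(667,600),interpolation=cv2.INTER_CUBIC))
E
```

```text
[[-0.07037606 -0.0330554 ]]
[[-0.00270171 -0.00098771]
 [-0.00021385 -0.0714695 ]
 [ 0.0002985   0.06763508]]
t: 15.8
tool_pos: [0.6001, -0.0922, 0.0345]
tcp_rot: [-0.054, 0.999, 0.0, -0.0]
contact_force: [0.1, -0.1, 0.0]
opening: 0.012
[-0.05837309 -0.03585114]
```

View pics/s8z.png

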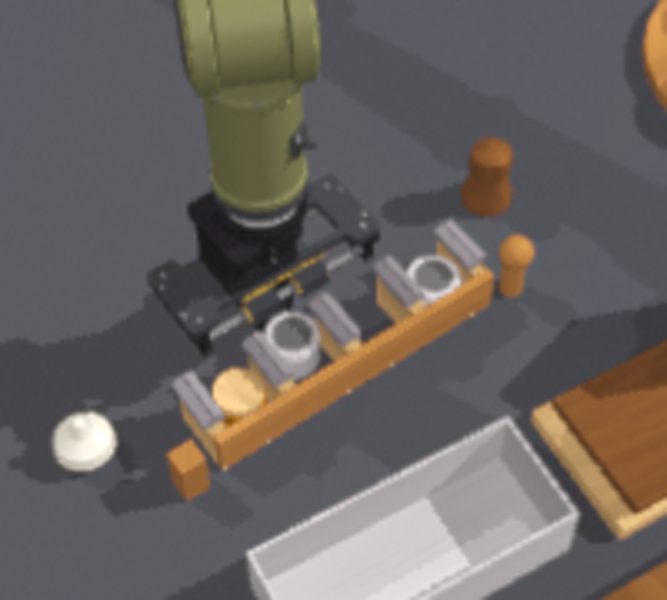

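The tin is entering the gap, upright and centred. I'll finish slowly and watch the force.

```bash
python3 -m handwheel '[0.6,0.06,0,0,0,0, 0.6,0.06,0,0,0,0, 0.6,0.06,0,0,0,0, 0.3,0.03,0,0,0,0, 0.2,0.02,0,0,0,0, 0,0,0,0,0,0]'
python3 -m handwheel '[0.2,0.02,0,0,0,0, 0,0,0,0,0,0]'
python3 -m handwheel '[0.2,0.02,0,0,0,0, 0,0,0,0,0,0]'
```

```text
t: 16.6
tool_pos: [0.6234, -0.0897, 0.0346]
tcp_rot: [-0.054, 0.999, -0.0, 0.0]
contact_force: [0.1, 0.3, -0.3]
opening: 0.0121
t: 16.85
tool_pos: [0.6254, -0.0895, 0.0346]
tcp_rot: [-0.054, 0.999, 0.0, 0.0]
contact_force: [0.3, -0.6, 0.5]
opening: 0.0124
t: 17.1
tool_pos: [0.6275, -0.0893, 0.0346]
tcp_rot: [-0.054, 0.999, 0.0, 0.0]
contact_force: [0.5, 0.2, 0.3]
opening: 0.0119
```

```bash
for i in 1 ; do python3 -m handwheel '[0.1,0.01,0,0,0,0, 0,0,0,0,0,0]'; done
python3 -m handwheel '[0.1,0.01,0,0,0,0, 0,0,0,0,0,0]'
python3 -m handwheel '[0.1,0.01,0,0,0,0, 0,0,0,0,0,0]'
python3 - <<'E'
from h import *
i=capture("scene");cv2.imwrite("pics/s9z.png",cv2.resize(i[110:290,140:340],(667,600),interpolation=cv2.INTER_CUBIC))
E
```

```text
t: 17.35
tool_pos: [0.6278, -0.0892, 0.0345]
tcp_rot: [-0.054, 0.999, 0.0, -0.0]
contact_force: [-2.2, -1.1, 0.7]
opening: 0.0124
t: 17.6
tool_pos: [0.628, -0.0893, 0.0345]
tcp_rot: [-0.054, 0.999, 0.0, -0.001]
contact_force: [-6.1, 1.3, 3.5]
opening: 0.0123
t: 17.85
tool_pos: [0.6281, -0.0893, 0.0344]
tcp_rot: [-0.054, 0.999, 0.0, -0.002]
contact_force: [-7.6, -0.5, 5.4]
opening: 0.0124
```

View pics/s9z.png

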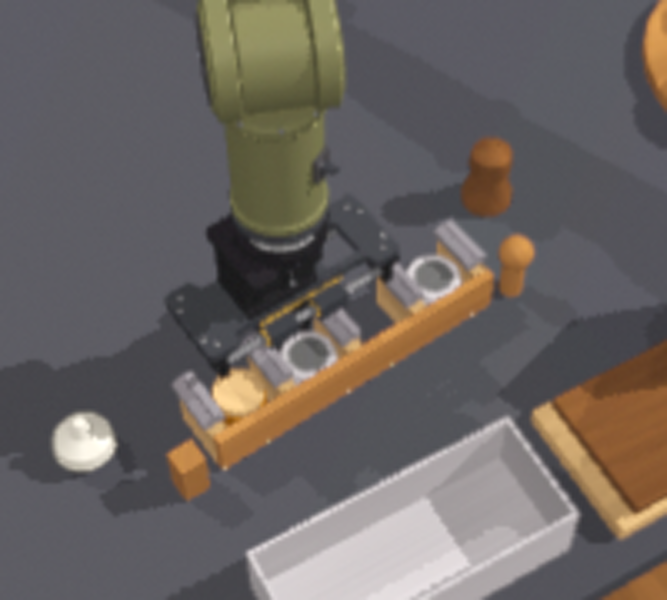

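The force rose to 7.6 N with no further travel, and the tin looks home against the board. Retreating straight back and checking.

```bash
python3 -m handwheel '[-0.3,-0.03,0,0,0,0, -1,-0.1,0,0,0,0, -2,-0.2,0,0,0,0, -4,-0.4,0,0,0,0, -4,-0.4,0,0,0,0, 0,0,6,0,0,0, 0,0,6,0,0,0, 0,0,6,0,0,0, 0,0,3,0,0,0, 0,0,0,0,0,0, 0,0,0,0,0,0]'
python3 - <<'E'
from h import *
import pickle
p=camera_params("wrist");i=capture("wrist");cv2.imwrite("pics/w10.png",i);pickle.dump(p,open("w10.pkl","wb"))
cv2.imwrite("pics/w10z.png",cv2.resize(i,(800,600),interpolation=cv2.INTER_CUBIC))
i=capture("scene");cv2.imwrite("pics/s10z.png",cv2.resize(i[110:290,140:340],(667,600),interpolation=cv2.INTER_CUBIC))
i=capture("top");cv2.imwrite("pics/t10z.png",cv2.resize(i[140:240,220:360],(800,571),interpolation=cv2.INTER_CUBIC))
E
```

```text
t: 19.27
tool_pos: [0.5166, -0.1001, 0.2435]
tcp_rot: [-0.054, 0.999, 0.0, -0.0]
contact_force: [0.2, 0.4, -0.7]
opening: 0.0122
```

View pics/s10z.png

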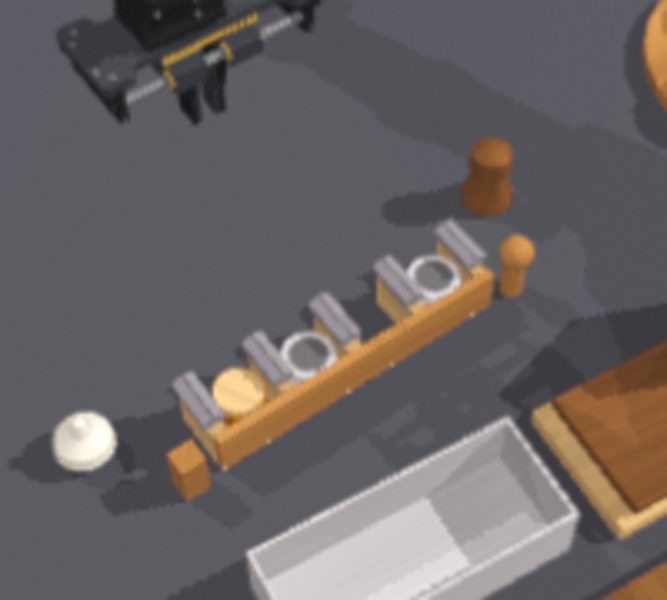

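View pics/t10z.png

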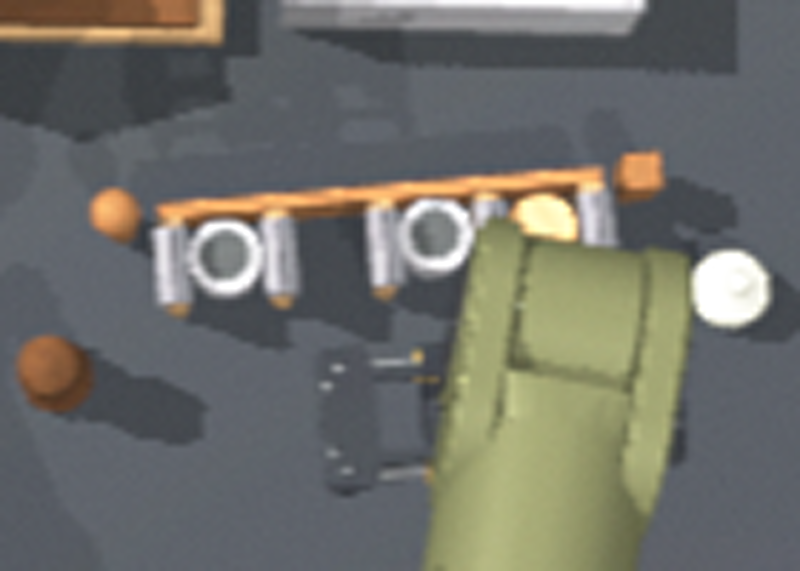

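```bash
python3 - <<'E'
from h import *
o=np.array([.6544,-.0504]);th=.1048;R=np.array([[np.cos(th),-np.sin(th)],[np.sin(th),np.cos(th)]])
for n,k,ox,oy,L in(("scene",3.333,140,110,[(308,354),(433,276)]),("top",5.714,220,140,[(437,235.5),(226,258)])):
    p=camera_params(n);t=onz(p,[(ox+(x+.5)/k-.5,oy+(y+.5)/k-.5) for x,y in L],.038);print(n,((t[:,:2]-o)@R).round(4))
E
```

```text
scene [[ 0.0035 -0.0349]
 [ 0.0006  0.1052]]
top [[ 0.0009 -0.0369]
 [-0.0028  0.1037]]
```

```bash
python3 -c "
from cell import *
finish_job();print(sense()['t'])"
```

```text
the job is handed in; nothing more can be done
the job is handed in; nothing more can be done
```

The tin is standing upright in the third gap from the ball post, home against the back board, and I handed the job in. The last clock reading before that was 19.3 s, and no verdict was reported.

- **Cap presses:** The ball post is at the rack's +y end, so I pressed caps 1, 2, 3 and 4 in that order with the closed fingertip. The upward force read about 3.3, 2.3, 3.5 and 4.1 N.
- **Pushing the tin:** I pushed it sideways to the line of the third gap (rack y = -35 mm), then straight in with the fingers 12 mm apart. It stopped firmly, with the force reaching 7.6 N and no further travel.
- **Final position:** The scene camera puts the tin at rack (+3.5, -35) mm and the top camera at (+1, -37) mm; the target is (+1, -35) mm. They differ by about 2.5 mm, roughly the calibration error. Both show the tin at least as deep as the spare tin that was already home.
- **Other things:** The mill, garlic, jar and spare tin look unmoved in the last pictures. I did not measure their shift. The jug and bowls were outside the cropped pictures I viewed, but the arm did not go near them after its first move.

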